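# Zero the tally counter

### The job

Zero the two-wheel tally counter on the bench: with a fingertip, flick the edge of each wheel round by whole clicks until its T-shaped zero tooth stands straight up at the top, at rest in its click. Only push the wheels: do not pick up, drag or tip the counter, and leave the jars, the bottle and the dish beside it where they are.

Things in the scene. Friction and masses are not known exactly. Their poses are not given: they have to be found in the camera images.
- counter: Tally counter, 1.4 kg, loose: grey box 122 x 152 mm, top 60 mm above the bench, on a dark base plate 136 x 170 x 8 mm. Origin: centre of its underside; x from its front (toward the robot) to its back, y to its left, z up. Two upright metal wheels, 80 mm apart along y, stand in open wells (94 x 32 mm) in its top. A sprung ball holds each wheel in clicks of 60 degrees, one tooth always upright.
- left_axle (a point): Centre of the left (+y) wheel, on its axle, 55 mm above the bench; axes as the counter's. The wheel: hub of radius 21.5 mm, 12 mm wide; six flat radial teeth 60 degrees apart, 5 mm thick, 11 mm wide (along y), ending 45 mm from the axle. An upright tooth ends 100 mm above the bench; then its two neighbours lean 60 degrees to front and back, tips 80 mm up.
- right_axle (a point): Centre of the right (-y) wheel, made like the left one. Pushing an upright tooth at 86 mm above the bench along the counter's x takes about 3 N; past half a click (30 degrees) the wheel snaps to the next click by itself. A fingertip sweeping past 83 to 89 mm above the bench meets only the upright tooth and gives exactly one click; the tooth slips out under it about 30 mm past the axle.
- left_top (a point): Fixed point of the counter, 45 mm above the left axle: where the end of the left zero tooth must be (100 mm above the bench). Axes as the counter's.
- right_top (a point): The same for the right (-y) wheel.
- left_tooth (a point): Middle of the outer end of the left wheel's zero tooth; turns with the wheel. Only the zero tooth is T-shaped: it has a crossbar 28 mm wide (along the axle) and 10 mm high at its end. Its z axis points outward along the tooth, its y axis along the axle.
- right_tooth (a point): The same for the right wheel's zero tooth.
- wheel_left (a joint): Turn of the left wheel, rad: 0 = zero tooth straight up; grows as the top of the wheel moves to the counter's back (+x, away from the robot); one click = pi/3 = 1.047. Starts one, two or three clicks short of zero (near -1.05, -2.09 or -3.14). Rarely it starts balanced half-way between two clicks; a first touch tips it into one. It turns both ways; a whole turn more or less is the same place.
- wheel_right (a joint): The same for the right wheel, which starts on its own at one, two or three clicks short of zero.
- jar_yellow: Bystander: ink jar with pale yellow screw lid, 63 mm across, 72 mm high, left of the counter. Origin: centre of its underside.
- jar_red: Bystander: ink jar with a pale yellow screw lid and red ink, 70 mm across, 76 mm high, behind the counter. Origin: centre of its underside.
- amber_bottle: Bystander: brown bottle with cap, 42 mm across, 85 mm high, left of the counter. Origin: centre of its underside.
- dish: Bystander: white weighing dish, 71 mm across, 18 mm high, right of the counter and nearer the robot. Origin: centre of its underside.

How it is judged:
At the end, for the whole second after the job is handed in: The tip of each wheel's zero tooth is within 8 mm (about 10 degrees) of its place at the top, both wheels are still, and the counter stands flat and still (distance between left_tooth and left_top below 0.008 m and distance between right_tooth and right_top below 0.008 m and velocity of joint wheel_left between -0.1 and 0.1 rad/s and velocity of joint wheel_right between -0.1 and 0.1 rad/s and angle between counter's own z axis and vertical below 0.05 rad and linear speed of counter below 0.02 m/s); the robot touches nothing.
It fails at once if the counter is picked up or tipped (more than 10 mm off the bench or 0.15 rad) (height (world z) of counter above 0.01 m or angle between counter's own z axis and vertical above 0.15 rad).
It fails at once if the counter is dragged more than 30 mm (distance of counter from where it was at the start of the episode above 0.03 m).
It fails at once if a jar, the bottle or the dish is moved more than 15 mm or tipped (distance of any of jar_yellow, jar_red, amber_bottle, dish from where it was at the start of the episode above 0.015 m or angle between any of jar_yellow, jar_red, amber_bottle, dish's own z axis and vertical above 0.3 rad).
It also fails if it takes over 58 s, if anything falls off the work surface, if the arm or the gripper's body presses on something with over 40 N, if the wrist force passes 120 N, or if a joint passes its speed limit or range.

### The arm

A 6-joint arm with a two-finger parallel gripper is mounted at the origin on a cart in front of the work surface, level with it; the furniture and walls round the work are solid. World frame = base frame: x ahead of the robot, y to its left, z up, the work surface at z = 0. Lengths are in m, angles in rad, forces in N, time in s.
With the tool pointing down it reaches from about 0.325 to 1 m from the base axis. Payload 5.1 kg.
Tool frame: the origin (TCP) lies midway between the tips of the shut fingers; the grasp point (between the pads) lies 19 mm behind it; z points along the fingers, y is the line along which they close (so a half turn about z gives the same grasp; the last joint's range is limited). The gripper opens to 85 mm and grips with 20 to 120 N. Pads are 22 mm wide; open, the fingers measure 114 mm over their backs; the gripper's body (76 mm by 85 mm) begins 54 mm behind the grasp point. The pads swing forward as they close: fully open they stand 13 mm farther back than shut.
Start: joints at [1.11, 0.124, 1.65, -0, 1.367, -0.083], TCP at [0.24, 0.604, 0.231] pointing down, gripper open.
Joint ranges: [-2.61, 2.61], [-1.02, 2.33], [0.03, 2.71], [-1.35, 4.49], [0.32, 2.68], [-2.91, 2.91]. Speed limits (rad/s): [2.57, 2.57, 3.14, 3.14, 3.14, 3.14].

### API

Orientations are given as a unit quaternion [w, x, y, z].
In Python, from station import sense, grab_frame, close_job gives the robot as it stands. The module is installed in compiled form; this text tells all that it offers.
- The arm moves only by the shell command python3 -m handwheel 'ROWS'. ROWS is JSON, a list of rows, each an object of numbers: "wx", "wy", "wz": the turn, a rotation vector about the tool's x, y, z in rad; "dx", "dy", "dz": the shift along the tool's x, y, z in mm; "hand": the opening in per cent of the stroke, from 0 (shut) to 100 (fully open). A call has 1 to 12 rows; each row shifts and turns the commanded pose from where the row before left it, along the tool's axes as they then stand; what a row does not reach is not made up. A row lasts 1/12 s, in which the tool goes at most 41.7 mm and 7.16 degrees, less where a joint would pass 70% of its speed; a pose out of reach is approached as far as the arm can. A call with a gripper value outside its range is refused whole. The fingers move at their own pace and stop on an object; the grip force is fixed at half the most. Time passes only in rows, so rows that do not move let the fingers close. It gives the time, the measured TCP pose, the force, the opening and the grip force at its end, in the units of the state.
- sense(): the state, without advancing time (a new reading comes with each control period).
- grab_frame(name): name is "side" or "top" or "wrist"; returns a dict with "img" (384x512x3 uint8, blue, green, red), "depth" (384x512 float32, m along the optical axis (not along the pixel's ray), 0 where there is no reading), "K" (3x3 intrinsics, pixels), "cam_to_world" (4x4, takes a point from camera to world coordinates). Camera axes: x right, y down, z forward; pixel columns grow to the right and rows downward; lengths in m; the calibration is good to about 2 mm. A picture is of the moment at which its call begins.
- close_job(): hands the job in; it is judged then, once.
The state is a dict: "clock": time; "joints": joint angles; "joint_velocities": joint speeds; "joint_efforts": joint torques, N m; "ee_pos": TCP position; "tool_rot": TCP orientation; "ft_force": force on the tool from outside, world axes, zero at the start; "ft_torque": the same for the moment, N m; "gripper_width": finger opening in m; "grip_force": force on a finger pad.
Only numpy, scipy, OpenCV 4.12 (cv2) and the standard library are available. Lean on these libraries where they do the work, as an engineer would, in place of code of your own. Each camera call takes 0.05 s, during which the arm holds its last target. There are 200 camera calls.

## Working session

There is one attempt and no reset: what is moved stays moved. The work goes in short steps, Python scripts to look and compute and a shell command to move; the robot and the scene stay as the last step left them, time stands still between calls to the robot, and variables do not carry over. Pictures are saved under pics/ and viewed, at most 10 in all, crops included, and the job is handed in when it is done.

```bash
mkdir -p pics; cat > h.py <<'E'
import numpy as np, cv2
from station import sense, grab_frame, close_job
def pts(f):
    d=f["depth"];v,u=np.mgrid[:384,:512];K=f["K"]
    p=np.stack([(u-K[0,2])*d/K[0,0],(v-K[1,2])*d/K[1,1],d,np.ones_like(d)],-1)@f["cam_to_world"].T
    p[d==0]=np.nan
    return p[...,:3]
E
python3 - <<'E'
from h import *
s=sense();print(s["clock"],s["ee_pos"],s["tool_rot"],s["ft_force"])
ims=[]
for n in("top","side"):
    f=grab_frame(n);np.savez(n+".npz",**f);ims.append(f["img"]);print(n,f["cam_to_world"].round(3).tolist(),f["K"].tolist())
cv2.imwrite("pics/a.png",cv2.resize(ims[0],(800,600)));cv2.imwrite("pics/b.png",cv2.resize(ims[1],(800,600)))
E
```

```text
0.0 [0.23950352 0.6036079  0.23004505] [-2.82204979e-04  1.87754378e-01  9.82215457e-01 -1.00480342e-03] [-0.80314563  0.57753319  0.68730729]
top [[-0.028, -0.987, 0.156, 0.297], [-1.0, 0.028, -0.004, 0.08], [-0.0, -0.156, -0.988, 1.39], [0.0, 0.0, 0.0, 1.0]] [[472.7088878971883, 0.0, 254.49012560366026], [0.0, 472.7088878971883, 185.6023135168485], [0.0, 0.0, 1.0]]
side [[0.948, -0.161, 0.273, 0.224], [-0.316, -0.529, 0.788, -0.755], [0.018, -0.833, -0.552, 0.679], [0.0, 0.0, 0.0, 1.0]] [[395.0455961780326, 0.0, 255.77519715957195], [0.0, 395.0455961780326, 193.58161917768763], [0.0, 0.0, 1.0]]
```

View pics/a.png

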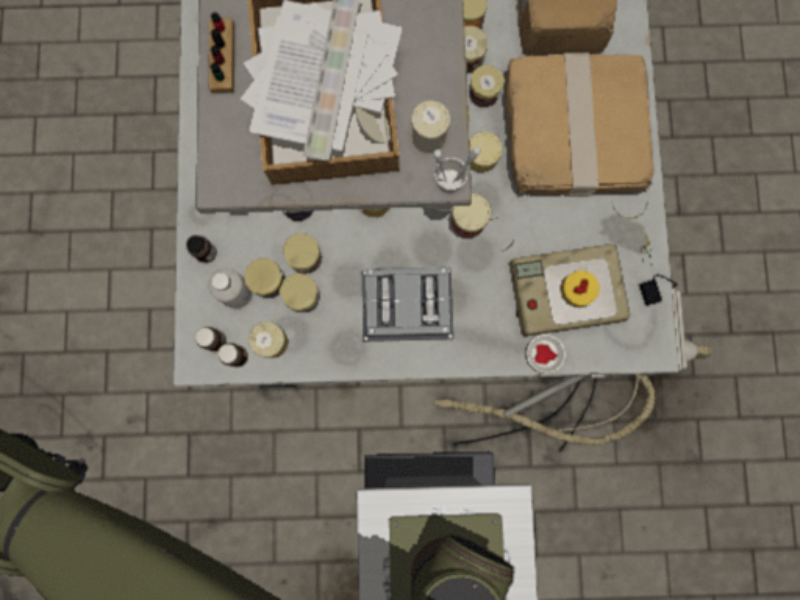

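View pics/b.png

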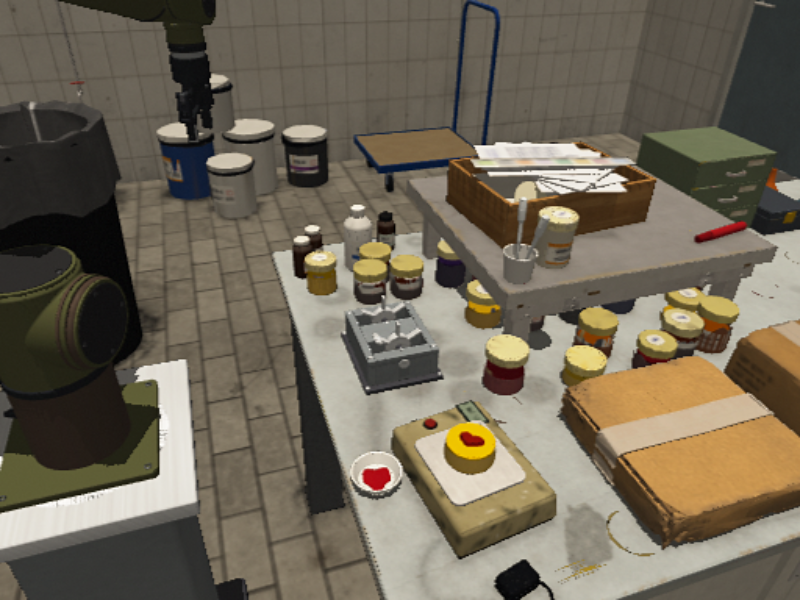

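The top view shows the counter at about (407,303), with wheels at (386,300) on the left and (431,300) on the right. A raised shelf starts at row 205 behind it. The side view shows the counter at about (392,345). Next I measure the counter from depth and zoom in.

```bash
python3 - <<'E'
from h import *
f=dict(np.load("top.npz"));p=pts(f)
z=p[...,2];roi=np.zeros((384,512),bool);roi[160:225,225:297]=1
m=roi&(z>.045)&(z<.068)
n,l,st,c=cv2.connectedComponentsWithStats(m.astype(np.uint8));k=1+np.argmax(st[1:,4]);q=p[l==k]
r=cv2.minAreaRect((q[:,:2]*1000).astype(np.float32));print("top rect mm",r,np.median(q[:,2]))
m=roi&(z>.004)&(z<.02);
print("bench z",np.nanmedian(z[215:225,230:290]))
t=p[roi&(z>.072)]
print("tall pts x,y,z mm");print((t[np.argsort(t[:,1])]*1000).round().astype(int).tolist())
sh=p[60:130,130:300];print("shelf front x/z",np.nanmin(sh[sh[...,2]>.12][:,0]),np.nanmedian(sh[sh[...,2]>.1][:,2]))
a=cv2.resize(f["img"][160:225,225:297],(480,433),interpolation=3)
g=np.load("side.npz")["img"][185:255,210:290]
cv2.imwrite("pics/c.png",np.hstack([cv2.resize(a,(390,420)),cv2.resize(g,(400,420),interpolation=3)]))
E
```

```text
top rect mm ((488.98468017578125, 58.42082977294922), (152.0438690185547, 122.85111236572266), 89.808837890625) 0.06017981251071702
bench z 0.0018581405359821002
tall pts x,y,z mm
[[456, 5, 78], [450, 5, 78], [452, 5, 84], [456, 8, 77], [453, 8, 80], [450, 8, 78], [451, 11, 75], [453, 11, 79], [488, 13, 93], [460, 13, 72], [456, 13, 76], [451, 13, 75], [453, 13, 79], [527, 14, 80], [522, 14, 76], [517, 14, 72], [524, 14, 79], [519, 14, 76], [514, 14, 75], [502, 14, 75], [499, 14, 73], [496, 15, 75], [485, 15, 75], [480, 15, 72], [482, 15, 75], [476, 15, 76], [474, 15, 75], [465, 16, 73], [462, 16, 74], [485, 16, 92], [490, 16, 100], [459, 16, 78], [456, 16, 77], [487, 16, 101], [454, 16, 77], [450, 16, 81], [522, 17, 77], [524, 17, 80], [526, 17, 83], [511, 17, 73], [505, 17, 72], [500, 17, 73], [497, 17, 74], [485, 18, 77], [482, 18, 75], [477, 18, 72], [486, 18, 85], [462, 19, 76], [490, 19, 99], [459, 19, 79], [456, 19, 81], [486, 19, 106], [453, 19, 81], [525, 19, 76], [522, 19, 75], [519, 19, 74], [527, 19, 81], [514, 20, 74], [516, 20, 77], [511, 20, 75], [500, 20, 73], [496, 2
[... 1199 characters left out ...]
4, 98, 77], [521, 98, 79], [518, 99, 77], [516, 99, 75], [489, 99, 101], [486, 99, 102], [502, 99, 74], [499, 99, 75], [496, 99, 75], [486, 99, 85], [485, 99, 72], [479, 100, 74], [473, 100, 73], [462, 100, 77], [458, 100, 81], [452, 100, 84], [456, 100, 74], [450, 100, 81], [527, 101, 79], [524, 101, 77], [521, 101, 79], [519, 101, 75], [515, 101, 79], [489, 101, 105], [510, 102, 76], [487, 102, 100], [499, 102, 72], [496, 102, 76], [486, 102, 84], [485, 102, 75], [478, 102, 79], [482, 102, 73], [473, 103, 73], [471, 103, 73], [468, 103, 74], [465, 103, 75], [458, 103, 80], [462, 103, 72], [453, 103, 83], [456, 103, 79], [450, 103, 78]]
shelf front x/z 0.6383087017504061 0.17826152279177432
```

View pics/c.png

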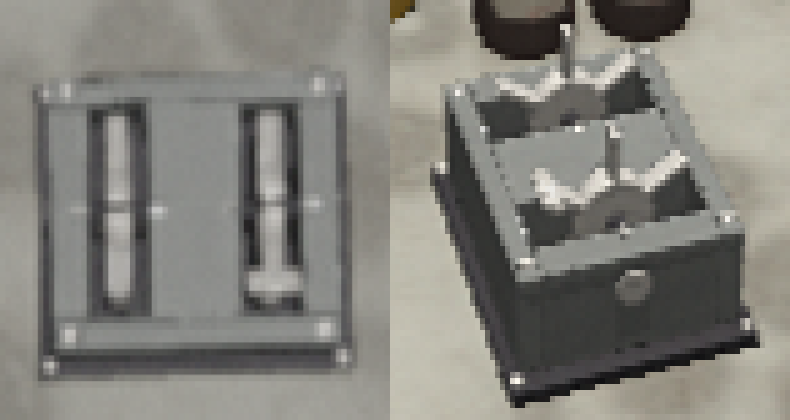

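The counter's yaw is about 0 and its centre is near (489, 58) mm. The right wheel's T bar is at the front (crop pixel 272,283), so it needs one click. The left wheel shows no T at the front or back, so it needs two or three. I'll align the tool, shut it, and move over.

```bash
python3 -m handwheel '[{"wz":-0.095,"hand":0},{"wz":-0.095,"hand":0},{"wz":-0.095,"hand":0},{"wz":-0.093,"hand":0},{"dx":-10,"dy":-30,"hand":0},{"dx":-12,"dy":-35,"hand":0},{"dx":-12,"dy":-35,"hand":0},{"dx":-12,"dy":-35,"hand":0},{"dx":-12,"dy":-35,"hand":0},{"dx":-12,"dy":-35,"hand":0},{"dx":-12,"dy":-35,"hand":0},{"dx":-12,"dy":-35,"hand":0}]'
python3 -m handwheel '[{"dx":-12,"dy":-35,"hand":0},{"dx":-12,"dy":-35,"hand":0},{"dx":-12,"dy":-35,"hand":0},{"dx":-12,"dy":-35,"hand":0},{"dx":-12,"dy":-35,"hand":0},{"dx":-12,"dy":-35,"hand":0},{"hand":0},{"hand":0},{"hand":0}]'
```

```text
schema error: expected keys wx, wy, wz, dx, dy, dz, hand
schema error: expected keys wx, wy, wz, dx, dy, dz, hand
```

```bash
python3 -m handwheel '[{"wx":0,"wy":0,"wz":-0.095,"dx":0,"dy":0,"dz":0,"hand":0},{"wx":0,"wy":0,"wz":-0.095,"dx":0,"dy":0,"dz":0,"hand":0},{"wx":0,"wy":0,"wz":-0.095,"dx":0,"dy":0,"dz":0,"hand":0},{"wx":0,"wy":0,"wz":-0.093,"dx":0,"dy":0,"dz":0,"hand":0},{"wx":0,"wy":0,"wz":0,"dx":-12,"dy":-35,"dz":0,"hand":0},{"wx":0,"wy":0,"wz":0,"dx":-12,"dy":-35,"dz":0,"hand":0},{"wx":0,"wy":0,"wz":0,"dx":-12,"dy":-35,"dz":0,"hand":0},{"wx":0,"wy":0,"wz":0,"dx":-12,"dy":-35,"dz":0,"hand":0},{"wx":0,"wy":0,"wz":0,"dx":-12,"dy":-35,"dz":0,"hand":0},{"wx":0,"wy":0,"wz":0,"dx":-12,"dy":-35,"dz":0,"hand":0},{"wx":0,"wy":0,"wz":0,"dx":0,"dy":0,"dz":0,"hand":0}]'
```

```text
clock: 1.02
ee_pos: [0.3129, 0.3896, 0.2305]
tool_rot: [0.0, 0.002, 1.0, -0.001]
ft_force: [1.2, 0.5, -0.4]
gripper_width: 0.0002
grip_force: 0.0
```

```bash
python3 -m handwheel '[{"wx":0,"wy":0,"wz":0,"dx":-15,"dy":-36,"dz":0,"hand":0},{"wx":0,"wy":0,"wz":0,"dx":-15,"dy":-36,"dz":0,"hand":0},{"wx":0,"wy":0,"wz":0,"dx":-15,"dy":-36,"dz":0,"hand":0},{"wx":0,"wy":0,"wz":0,"dx":-15,"dy":-36,"dz":0,"hand":0},{"wx":0,"wy":0,"wz":0,"dx":-15,"dy":-36,"dz":0,"hand":0},{"wx":0,"wy":0,"wz":0,"dx":-15,"dy":-36,"dz":0,"hand":0},{"wx":0,"wy":0,"wz":0,"dx":-15,"dy":-36,"dz":0,"hand":0},{"wx":0,"wy":0,"wz":0,"dx":-15,"dy":-38,"dz":0,"hand":0},{"wx":0,"wy":0,"wz":0,"dx":0,"dy":0,"dz":40,"hand":0},{"wx":0,"wy":0,"wz":0,"dx":0,"dy":0,"dz":40,"hand":0},{"wx":0,"wy":0,"wz":0,"dx":0,"dy":0,"dz":40,"hand":0},{"wx":0,"wy":0,"wz":0,"dx":0,"dy":0,"dz":0,"hand":0}]'
```

```text
clock: 2.02
ee_pos: [0.4254, 0.1032, 0.1026]
tool_rot: [-0.008, 0.0, 1.0, -0.001]
ft_force: [-1.3, -0.1, -1.6]
gripper_width: 0.0004
grip_force: 0.0
```

```bash
python3 -m handwheel '[{"wx":0,"wy":0,"wz":0,"dx":0,"dy":-4,"dz":14,"hand":0},{"wx":0,"wy":0,"wz":0,"dx":0,"dy":0,"dz":0,"hand":0},{"wx":0,"wy":0,"wz":0,"dx":0,"dy":0,"dz":0,"hand":0},{"wx":0,"wy":0,"wz":0,"dx":0,"dy":0,"dz":0,"hand":0}]'
```

```text
clock: 2.35
ee_pos: [0.4332, 0.1007, 0.0995]
tool_rot: [0.001, -0.0, 1.0, 0.0]
ft_force: [0.3, 0.3, -0.3]
gripper_width: -0.0002
grip_force: 0.0
```

```bash
python3 -m handwheel '[{"wx":0,"wy":0,"wz":0,"dx":0,"dy":-2,"dz":13,"hand":0},{"wx":0,"wy":0,"wz":0,"dx":0,"dy":0,"dz":0,"hand":0},{"wx":0,"wy":0,"wz":0,"dx":0,"dy":0,"dz":0,"hand":0},{"wx":0,"wy":0,"wz":0,"dx":0,"dy":0,"dz":0,"hand":0}]'; python3 -c "
from station import sense
print(sense()['ee_pos'])"
```

```text
clock: 2.68
ee_pos: [0.4326, 0.0985, 0.0856]
tool_rot: [0.001, -0.0, 1.0, 0.0]
ft_force: [-0.8, 0.8, 0.6]
gripper_width: 0.0002
grip_force: 0.0
[0.4325782  0.09845686 0.08562   ]
```

```bash
python3 -m handwheel '[{"wx":0,"wy":0,"wz":0,"dx":-10,"dy":0,"dz":0,"hand":0},{"wx":0,"wy":0,"wz":0,"dx":-10,"dy":0,"dz":0,"hand":0},{"wx":0,"wy":0,"wz":0,"dx":-10,"dy":0,"dz":0,"hand":0},{"wx":0,"wy":0,"wz":0,"dx":-10,"dy":0,"dz":0,"hand":0},{"wx":0,"wy":0,"wz":0,"dx":-10,"dy":0,"dz":0,"hand":0},{"wx":0,"wy":0,"wz":0,"dx":-10,"dy":0,"dz":0,"hand":0},{"wx":0,"wy":0,"wz":0,"dx":-10,"dy":0,"dz":0,"hand":0},{"wx":0,"wy":0,"wz":0,"dx":-10,"dy":0,"dz":0,"hand":0},{"wx":0,"wy":0,"wz":0,"dx":-10,"dy":0,"dz":0,"hand":0},{"wx":0,"wy":0,"wz":0,"dx":-10,"dy":0,"dz":0,"hand":0},{"wx":0,"wy":0,"wz":0,"dx":0,"dy":0,"dz":0,"hand":0},{"wx":0,"wy":0,"wz":0,"dx":0,"dy":0,"dz":0,"hand":0}]'
python3 -m handwheel '[{"wx":0,"wy":0,"wz":0,"dx":0,"dy":0,"dz":-25,"hand":0},{"wx":0,"wy":0,"wz":0,"dx":0,"dy":0,"dz":-25,"hand":0},{"wx":0,"wy":0,"wz":0,"dx":0,"dy":0,"dz":0,"hand":0},{"wx":0,"wy":0,"wz":0,"dx":25,"dy":0,"dz":0,"hand":0},{"wx":0,"wy":0,"wz":0,"dx":25,"dy":0,"dz":0,"hand":0},{"wx":0,"wy":0,"wz":0,"dx":25,"dy":0,"dz":0,"hand":0},{"wx":0,"wy":0,"wz":0,"dx":25,"dy":0,"dz":0,"hand":0},{"wx":0,"wy":0,"wz":0,"dx":0,"dy":0,"dz":0,"hand":0},{"wx":0,"wy":0,"wz":0,"dx":0,"dy":0,"dz":0,"hand":0},{"wx":0,"wy":0,"wz":0,"dx":0,"dy":0,"dz":0,"hand":0}]'
cat > look.py <<'E'
from h import *; import sys
f=grab_frame("side");t=grab_frame("top");p=pts(t);z=p[...,2]
roi=np.zeros((384,512),bool);roi[160:225,225:297]=1
q=p[roi&(z>.05)&(z<.068)];print("rect",cv2.minAreaRect((q[:,:2]*1000).astype(np.float32)))
h=p[roi&(z>.09)&(z<.11)]
for n,y in(("L",.098),("R",.018)):
    w=h[abs(h[:,1]-y)<.02]; print(n,"upright x,y mm",(w[:,:2].mean(0)*1000).round(1),"y span",(np.ptp(w[:,1])*1000).round(),len(w))
cv2.imwrite(sys.argv[1],np.hstack([cv2.resize(t["img"][160:225,225:297],(390,420),interpolation=3),cv2.resize(f["img"][185:255,210:290],(400,420),interpolation=3)]))
E
python3 look.py pics/d.png
```

```text
clock: 3.68
ee_pos: [0.5325, 0.0982, 0.0844]
tool_rot: [-0.0, -0.0, 1.0, -0.0]
ft_force: [-1.3, -0.2, -0.1]
gripper_width: 0.0004
grip_force: 0.0
clock: 4.52
ee_pos: [0.4322, 0.0982, 0.1346]
tool_rot: [0.001, -0.0, 1.0, 0.0]
ft_force: [0.5, -0.1, 0.6]
gripper_width: -0.0001
grip_force: 0.0
rect ((489.4881591796875, 58.0831298828125), (150.8213653564453, 122.80401611328125), 89.1181411743164)look.py:7: RuntimeWarning: Mean of empty slice.
  w=h[abs(h[:,1]-y)<.02]; print(n,"upright x,y mm",(w[:,:2].mean(0)*1000).round(1),"y span",(np.ptp(w[:,1])*1000).round(),len(w))
  ret = um.true_divide(
Traceback (most recent call last):
  File "look.py", line 7, in <module>
    w=h[abs(h[:,1]-y)<.02]; print(n,"upright x,y mm",(w[:,:2].mean(0)*1000).round(1),"y span",(np.ptp(w[:,1])*1000).round(),len(w))
                                                                                               ~~~~~~^^^^^^^^
ValueError: zero-size array to reduction operation maximum which has no identity
```

The gripper hides the left wheel from the top camera, and the counter has not moved. I'll do the right wheel's single click now, then look.

```bash
sed -i 's/    w=h\[abs(h\[:,1\]-y)<.02\];/    w=h[abs(h[:,1]-y)<.02]\n    if len(w):/' look.py
python3 -m handwheel '[{"wx":0,"wy":0,"wz":0,"dx":0,"dy":-27,"dz":0,"hand":0},{"wx":0,"wy":0,"wz":0,"dx":0,"dy":-27,"dz":0,"hand":0},{"wx":0,"wy":0,"wz":0,"dx":0,"dy":-26,"dz":0,"hand":0},{"wx":0,"wy":0,"wz":0,"dx":0,"dy":0,"dz":24,"hand":0},{"wx":0,"wy":0,"wz":0,"dx":0,"dy":0,"dz":24,"hand":0},{"wx":0,"wy":0,"wz":0,"dx":0,"dy":0,"dz":0,"hand":0},{"wx":0,"wy":0,"wz":0,"dx":0,"dy":0,"dz":0,"hand":0},{"wx":0,"wy":0,"wz":0,"dx":0,"dy":0,"dz":0,"hand":0}]'
python3 look.py pics/d.png
```

```text
clock: 5.28
ee_pos: [0.4328, 0.0182, 0.0872]
tool_rot: [0.0, -0.0, 1.0, -0.0]
ft_force: [0.5, 0.1, -0.0]
gripper_width: 0.0005
grip_force: 0.0
rect ((488.1197814941406, 59.26130676269531), (149.33929443359375, 123.67024230957031), 88.7164077758789)
L upright x,y mm [487.9  97.5] y span 8.0 8
```

View pics/d.png

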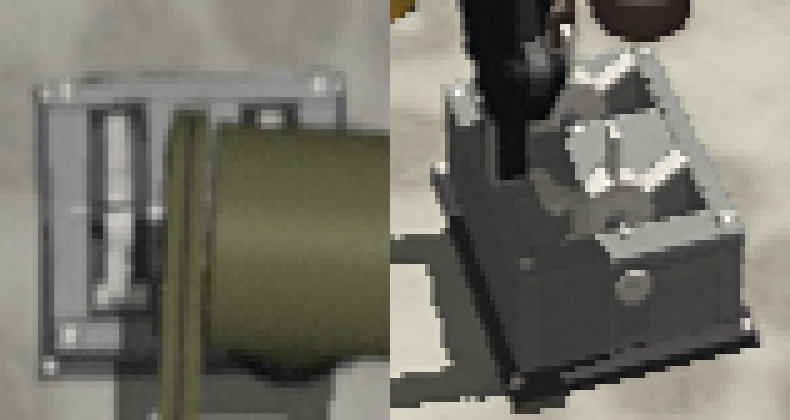

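The left wheel's T bar is now at the front (120,298), so it needs one more click. Next is the right wheel's sweep.

```bash
python3 -m handwheel '[{"wx":0,"wy":0,"wz":0,"dx":-10,"dy":0,"dz":0,"hand":0},{"wx":0,"wy":0,"wz":0,"dx":-10,"dy":0,"dz":0,"hand":0},{"wx":0,"wy":0,"wz":0,"dx":-10,"dy":0,"dz":0,"hand":0},{"wx":0,"wy":0,"wz":0,"dx":-10,"dy":0,"dz":0,"hand":0},{"wx":0,"wy":0,"wz":0,"dx":-10,"dy":0,"dz":0,"hand":0},{"wx":0,"wy":0,"wz":0,"dx":-10,"dy":0,"dz":0,"hand":0},{"wx":0,"wy":0,"wz":0,"dx":-10,"dy":0,"dz":0,"hand":0},{"wx":0,"wy":0,"wz":0,"dx":-10,"dy":0,"dz":0,"hand":0},{"wx":0,"wy":0,"wz":0,"dx":-10,"dy":0,"dz":0,"hand":0},{"wx":0,"wy":0,"wz":0,"dx":-10,"dy":0,"dz":0,"hand":0},{"wx":0,"wy":0,"wz":0,"dx":0,"dy":0,"dz":0,"hand":0},{"wx":0,"wy":0,"wz":0,"dx":0,"dy":0,"dz":0,"hand":0}]'
python3 -m handwheel '[{"wx":0,"wy":0,"wz":0,"dx":0,"dy":0,"dz":-25,"hand":0},{"wx":0,"wy":0,"wz":0,"dx":0,"dy":0,"dz":-25,"hand":0},{"wx":0,"wy":0,"wz":0,"dx":0,"dy":0,"dz":0,"hand":0},{"wx":0,"wy":0,"wz":0,"dx":25,"dy":20,"dz":0,"hand":0},{"wx":0,"wy":0,"wz":0,"dx":25,"dy":20,"dz":0,"hand":0},{"wx":0,"wy":0,"wz":0,"dx":25,"dy":20,"dz":0,"hand":0},{"wx":0,"wy":0,"wz":0,"dx":25,"dy":20,"dz":0,"hand":0},{"wx":0,"wy":0,"wz":0,"dx":0,"dy":0,"dz":24,"hand":0},{"wx":0,"wy":0,"wz":0,"dx":0,"dy":0,"dz":25,"hand":0},{"wx":0,"wy":0,"wz":0,"dx":0,"dy":0,"dz":0,"hand":0},{"wx":0,"wy":0,"wz":0,"dx":0,"dy":0,"dz":0,"hand":0},{"wx":0,"wy":0,"wz":0,"dx":0,"dy":0,"dz":0,"hand":0}]'
```

```text
clock: 6.38
ee_pos: [0.5324, 0.0181, 0.0863]
tool_rot: [-0.0, -0.0, 1.0, 0.0]
ft_force: [0.1, 0.4, 0.4]
gripper_width: 0.0001
grip_force: 0.0
clock: 7.38
ee_pos: [0.4323, 0.0981, 0.0881]
tool_rot: [0.0, 0.0, 1.0, 0.0]
ft_force: [0.6, -0.7, -0.1]
gripper_width: -0.0001
grip_force: 0.0
```

```bash
python3 -m handwheel '[{"wx":0,"wy":0,"wz":0,"dx":-10,"dy":0,"dz":2,"hand":0},{"wx":0,"wy":0,"wz":0,"dx":-10,"dy":0,"dz":0,"hand":0},{"wx":0,"wy":0,"wz":0,"dx":-10,"dy":0,"dz":0,"hand":0},{"wx":0,"wy":0,"wz":0,"dx":-10,"dy":0,"dz":0,"hand":0},{"wx":0,"wy":0,"wz":0,"dx":-10,"dy":0,"dz":0,"hand":0},{"wx":0,"wy":0,"wz":0,"dx":-10,"dy":0,"dz":0,"hand":0},{"wx":0,"wy":0,"wz":0,"dx":-10,"dy":0,"dz":0,"hand":0},{"wx":0,"wy":0,"wz":0,"dx":-10,"dy":0,"dz":0,"hand":0},{"wx":0,"wy":0,"wz":0,"dx":-10,"dy":0,"dz":0,"hand":0},{"wx":0,"wy":0,"wz":0,"dx":-10,"dy":0,"dz":0,"hand":0},{"wx":0,"wy":0,"wz":0,"dx":0,"dy":0,"dz":0,"hand":0},{"wx":0,"wy":0,"wz":0,"dx":0,"dy":0,"dz":0,"hand":0}]'
python3 -m handwheel '[{"wx":0,"wy":0,"wz":0,"dx":0,"dy":0,"dz":-35,"hand":0},{"wx":0,"wy":0,"wz":0,"dx":0,"dy":0,"dz":-35,"hand":0},{"wx":0,"wy":0,"wz":0,"dx":0,"dy":0,"dz":-35,"hand":0},{"wx":0,"wy":0,"wz":0,"dx":0,"dy":0,"dz":-35,"hand":0},{"wx":0,"wy":0,"wz":0,"dx":20,"dy":30,"dz":0,"hand":0},{"wx":0,"wy":0,"wz":0,"dx":20,"dy":30,"dz":0,"hand":0},{"wx":0,"wy":0,"wz":0,"dx":20,"dy":30,"dz":0,"hand":0},{"wx":0,"wy":0,"wz":0,"dx":20,"dy":30,"dz":0,"hand":0},{"wx":0,"wy":0,"wz":0,"dx":20,"dy":30,"dz":0,"hand":0},{"wx":0,"wy":0,"wz":0,"dx":20,"dy":30,"dz":0,"hand":0},{"wx":0,"wy":0,"wz":0,"dx":20,"dy":30,"dz":0,"hand":0},{"wx":0,"wy":0,"wz":0,"dx":20,"dy":30,"dz":0,"hand":0}]'
python3 -m handwheel '[{"wx":0,"wy":0,"wz":0,"dx":0,"dy":30,"dz":0,"hand":0},{"wx":0,"wy":0,"wz":0,"dx":0,"dy":0,"dz":0,"hand":0},{"wx":0,"wy":0,"wz":0,"dx":0,"dy":0,"dz":0,"hand":0},{"wx":0,"wy":0,"wz":0,"dx":0,"dy":0,"dz":0,"hand":0}]'
python3 look.py pics/e.png
```

```text
clock: 8.38
ee_pos: [0.5324, 0.0982, 0.0853]
tool_rot: [-0.0, -0.0, 1.0, -0.0]
ft_force: [-0.2, 0.5, 1.7]
gripper_width: -0.0005
grip_force: 0.0
clock: 9.38
ee_pos: [0.3701, 0.3391, 0.2253]
tool_rot: [0.0, -0.0, 1.0, 0.0]
ft_force: [1.0, 0.0, 0.8]
gripper_width: -0.0001
grip_force: 0.0
clock: 9.72
ee_pos: [0.3715, 0.3677, 0.225]
tool_rot: [-0.0, -0.0, 1.0, -0.0]
ft_force: [-0.6, -0.3, 0.0]
gripper_width: 0.0001
grip_force: 0.0
rect ((488.5773010253906, 58.443328857421875), (152.21975708007812, 122.3546371459961), 89.90961456298828)
L upright x,y mm [487.9  97.5] y span 8.0 8
R upright x,y mm [488.4  18.1] y span 27.0 21
```

View pics/e.png

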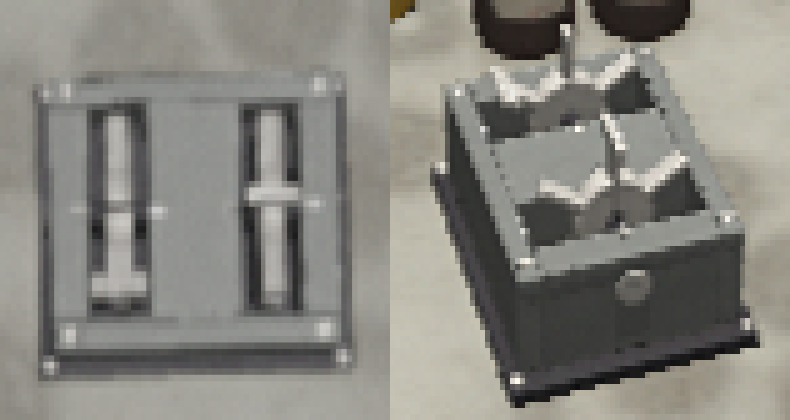

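The right wheel's T is upright, with a 27 mm span at x=488. The left T stands one click short at the front (118,285). The earlier sighting at row 298 was the T lower in the well, so the wheel started three clicks short. One more left sweep.

```bash
python3 -m handwheel '[{"wx":0,"wy":0,"wz":0,"dx":-7,"dy":-30,"dz":0,"hand":0},{"wx":0,"wy":0,"wz":0,"dx":-7,"dy":-30,"dz":0,"hand":0},{"wx":0,"wy":0,"wz":0,"dx":-7,"dy":-30,"dz":0,"hand":0},{"wx":0,"wy":0,"wz":0,"dx":-7,"dy":-30,"dz":0,"hand":0},{"wx":0,"wy":0,"wz":0,"dx":-7,"dy":-30,"dz":0,"hand":0},{"wx":0,"wy":0,"wz":0,"dx":-7,"dy":-30,"dz":0,"hand":0},{"wx":0,"wy":0,"wz":0,"dx":-7,"dy":-30,"dz":0,"hand":0},{"wx":0,"wy":0,"wz":0,"dx":-7,"dy":-30,"dz":0,"hand":0},{"wx":0,"wy":0,"wz":0,"dx":-5,"dy":-30,"dz":0,"hand":0},{"wx":0,"wy":0,"wz":0,"dx":0,"dy":0,"dz":0,"hand":0},{"wx":0,"wy":0,"wz":0,"dx":0,"dy":0,"dz":0,"hand":0},{"wx":0,"wy":0,"wz":0,"dx":0,"dy":0,"dz":30,"hand":0}]'
python3 -m handwheel '[{"wx":0,"wy":0,"wz":0,"dx":0,"dy":0,"dz":30,"hand":0},{"wx":0,"wy":0,"wz":0,"dx":0,"dy":0,"dz":30,"hand":0},{"wx":0,"wy":0,"wz":0,"dx":0,"dy":0,"dz":30,"hand":0},{"wx":0,"wy":0,"wz":0,"dx":0,"dy":0,"dz":19,"hand":0},{"wx":0,"wy":0,"wz":0,"dx":0,"dy":0,"dz":0,"hand":0},{"wx":0,"wy":0,"wz":0,"dx":0,"dy":0,"dz":0,"hand":0},{"wx":0,"wy":0,"wz":0,"dx":0,"dy":0,"dz":0,"hand":0}]'
```

```text
clock: 10.82
ee_pos: [0.4367, 0.0981, 0.2015]
tool_rot: [0.006, 0.001, 1.0, 0.001]
ft_force: [2.2, 0.7, 0.1]
gripper_width: -0.0001
grip_force: 0.0
clock: 11.4
ee_pos: [0.4339, 0.0987, 0.0879]
tool_rot: [0.001, -0.0, 1.0, 0.0]
ft_force: [0.1, -0.2, -0.2]
gripper_width: -0.0
grip_force: 0.0
```

```bash
python3 -m handwheel '[{"wx":0,"wy":0,"wz":0,"dx":-10,"dy":0,"dz":2,"hand":0},{"wx":0,"wy":0,"wz":0,"dx":-10,"dy":0,"dz":0,"hand":0},{"wx":0,"wy":0,"wz":0,"dx":-10,"dy":0,"dz":0,"hand":0},{"wx":0,"wy":0,"wz":0,"dx":-10,"dy":0,"dz":0,"hand":0},{"wx":0,"wy":0,"wz":0,"dx":-10,"dy":0,"dz":0,"hand":0},{"wx":0,"wy":0,"wz":0,"dx":-10,"dy":0,"dz":0,"hand":0},{"wx":0,"wy":0,"wz":0,"dx":-10,"dy":0,"dz":0,"hand":0},{"wx":0,"wy":0,"wz":0,"dx":-10,"dy":0,"dz":0,"hand":0},{"wx":0,"wy":0,"wz":0,"dx":-10,"dy":0,"dz":0,"hand":0},{"wx":0,"wy":0,"wz":0,"dx":-10,"dy":0,"dz":0,"hand":0},{"wx":0,"wy":0,"wz":0,"dx":0,"dy":0,"dz":0,"hand":0},{"wx":0,"wy":0,"wz":0,"dx":0,"dy":0,"dz":0,"hand":0}]'
python3 -m handwheel '[{"wx":0,"wy":0,"wz":0,"dx":0,"dy":0,"dz":-35,"hand":0},{"wx":0,"wy":0,"wz":0,"dx":0,"dy":0,"dz":-35,"hand":0},{"wx":0,"wy":0,"wz":0,"dx":0,"dy":0,"dz":-35,"hand":0},{"wx":0,"wy":0,"wz":0,"dx":0,"dy":0,"dz":-35,"hand":0},{"wx":0,"wy":0,"wz":0,"dx":20,"dy":30,"dz":0,"hand":0},{"wx":0,"wy":0,"wz":0,"dx":20,"dy":30,"dz":0,"hand":0},{"wx":0,"wy":0,"wz":0,"dx":20,"dy":30,"dz":0,"hand":0},{"wx":0,"wy":0,"wz":0,"dx":20,"dy":30,"dz":0,"hand":0},{"wx":0,"wy":0,"wz":0,"dx":20,"dy":30,"dz":0,"hand":0},{"wx":0,"wy":0,"wz":0,"dx":20,"dy":30,"dz":0,"hand":0},{"wx":0,"wy":0,"wz":0,"dx":20,"dy":30,"dz":0,"hand":0},{"wx":0,"wy":0,"wz":0,"dx":20,"dy":30,"dz":0,"hand":0}]'
python3 -m handwheel '[{"wx":0,"wy":0,"wz":0,"dx":0,"dy":30,"dz":0,"hand":0},{"wx":0,"wy":0,"wz":0,"dx":0,"dy":0,"dz":0,"hand":0},{"wx":0,"wy":0,"wz":0,"dx":0,"dy":0,"dz":0,"hand":0},{"wx":0,"wy":0,"wz":0,"dx":0,"dy":0,"dz":0,"hand":0},{"wx":0,"wy":0,"wz":0,"dx":0,"dy":0,"dz":0,"hand":0},{"wx":0,"wy":0,"wz":0,"dx":0,"dy":0,"dz":0,"hand":0}]'
python3 look.py pics/f.png
```

```text
clock: 12.4
ee_pos: [0.5334, 0.0982, 0.0843]
tool_rot: [-0.0, 0.0, 1.0, -0.0]
ft_force: [-0.1, -0.3, -0.2]
gripper_width: -0.0
grip_force: 0.0
clock: 13.4
ee_pos: [0.3711, 0.3391, 0.2243]
tool_rot: [0.0, -0.0, 1.0, 0.0]
ft_force: [1.5, 0.5, 0.3]
gripper_width: 0.0
grip_force: 0.0
clock: 13.9
ee_pos: [0.3731, 0.3671, 0.2243]
tool_rot: [-0.0, 0.001, 1.0, -0.0]
ft_force: [-0.4, 0.1, -0.3]
gripper_width: 0.0001
grip_force: 0.0
rect ((488.5572814941406, 58.49124526977539), (152.1885223388672, 122.64024353027344), 89.95018768310547)
L upright x,y mm [487.9  97.5] y span 25.0 20
R upright x,y mm [488.4  18.1] y span 27.0 21
```

View pics/f.png

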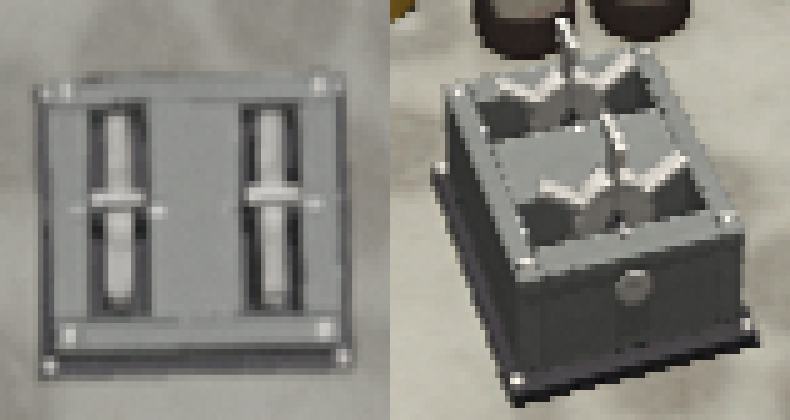

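Both T bars are now upright: left at (118,197), right at (272,192). The counter has not moved and the arm is clear of it.

```bash
python3 -c "
from station import close_job
print(close_job())"
```

```text
the job is handed in; nothing more can be done
None
```

I handed in the job with both zero teeth upright at the top: three clicks on the left wheel and one on the right. The final images show the counter unmoved and the arm clear of everything. I didn't re-measure the jars, bottle and dish, but no move went near them, and the hand-in call returned no verdict.

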